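Find the unlatched cover of the bench service duct and push it open

ROBOT

A 7-joint arm with a two-finger parallel gripper is mounted at the origin on the work surface. World frame = base frame: x ahead of the robot, y to its left, z up, the work surface at z = 0. Lengths are in m, angles in rad, forces in N, time in s.
With the tool pointing down it reaches from about 0.4 to 0.85 m from the base axis. Payload 4.5 kg.
Tool frame: the origin (TCP) lies midway between the tips of the shut fingers; the grasp point (between the pads) lies 19 mm behind it; z points along the fingers, y is the direction in which the jaws open and shut (so a half turn about z gives the same grasp; the last joint's range is limited). The gripper opens to 88 mm and grips with 3 to 60 N. Pads are 18 mm wide; open, the fingers measure 123 mm over their backs; the gripper's body (75 mm by 187 mm) begins 45 mm behind the grasp point.
Start: joints at [-1.269, 0.689, -0.195, 1.565, 0.157, 0.902, -0.215], TCP at [0.165, 0.603, 0.239] pointing down, gripper open.
Joint ranges: [-3.01, 3.01], [-0.46, 2.08], [-1.47, 1.51], [0.13, 2.56], [-1, 4.14], [0.04, 2.09], [-2.66, 2.66]. Speed limits (rad/s): [2.57, 2.57, 3.14, 3.14, 3.14, 3.14, 3.14].

INTERFACE

Orientations are given as a unit quaternion [x, y, z, w].
In Python, from plant import r gives the robot as it stands.
- The arm moves only by the tool play_rows, never from a script. Its argument "targets" is a list of rows, each an object of numbers: "jaw": the closure, from 0 (fully open) to 1 (shut); "dx", "dy", "dz": the shift along the tool's x, y, z in m; "yaw": the turn about the tool's z in rad. A call has exactly 5 rows; each row shifts and turns the pose as measured when the row begins, along the tool's axes as they then stand; what a row does not reach is not made up. A row lasts 1/10 s, in which the tool goes at most 50 mm and 8.59 degrees, less where a joint would pass 70% of its speed; a pose out of reach is approached as far as the arm can. A call with a gripper value outside its range is refused whole. The fingers move at their own pace and stop on an object; "squeeze" is the grip in N (left out, the last holds). Time passes only in rows, so rows that do not move let the fingers close, or fill a call up. It gives the time, the measured TCP pose, the force and the opening at its end, in the units of the state.
- r.get_state(): the state, without advancing time (a new reading comes with each control period).
- r.snapshot(name): name is "side" or "top" or "wrist"; returns a dict with "frame" (400x640x3 uint8, red, green, blue), "z_map" (400x640 float32, m along the optical axis (not along the pixel's ray), 0 where there is no reading), "mtx" (3x3 intrinsics, pixels), "dist_coeffs" ([k1, k2, p1, p2, k3] as OpenCV has them; the pictures are not rectified), "position" and "orientation" of the camera in the world; the wrist camera has in their place "T_tool_cam" (4x4, takes a point from camera to tool coordinates, whose origin is the TCP and whose axes are the flange's). Camera axes: x right, y up, looking along -z (the intrinsics and any distortion apply to the point x, -y, -z); pixel columns grow to the right and rows downward; lengths in m; the calibration is good to about 2 mm. A picture is of the moment at which its call begins: read the wrist's pose just before it.
- r.finish_job(): hands the job in, once; it reports no verdict.
The state is a dict: "clock": time; "q": joint angles; "qd": joint speeds; "joint_torque": joint torques, N m; "tool_pos": TCP position; "eef_rot": TCP orientation; "contact_force": force on the tool from outside, world axes, zero at the start; "moment": the same for the moment, N m; "opening": opening from 0.0 (shut) to 1.0 (fully open).
Only numpy, scipy, OpenCV 4.12 (cv2) and the standard library are available. Lean on these libraries where they do the work, as an engineer would, in place of code of your own. Each camera call takes 0.05 s, during which the arm holds its last target.

TASK

One of the four identical covers on top of the service duct has been left unlatched. Press gently with the fingertips on the ribbed front ends of the covers to find the one that rocks, then push that one right down towards its stop, so that it stays steeply open and the sockets under it can be reached. Grip and lift nothing, and do not disturb the bottle, dish, slide box and eyepiece around the duct.

Things in the scene. Friction and masses are not known exactly. Their poses are not given: they have to be found in the camera images.
- duct: White steel service duct, fixed on the counter: 532 mm long (y) over its end caps, 154 deep (x), 110 high, top flat. Origin: centre of its underside, on the counter; x to its rear (away from the robot), y to the left, z up. Four identical covers lie flush in its top at y = +168, +56, -56, -168 mm. Cavity under each: 98 mm deep, with a 28 mm high socket block; opening 94 x 93 mm.
- cover_1 (a joint): Leftmost cover (duct y +168 mm): its tilt, rad. 0 = level, as all start; grows as the front end is pressed down into the duct (the short rear end rises), stop at 1.15. Latched (three covers): gives under 0.06 on its rubber seal. Unlatched (one, varies, looks the same): tips at about 2 N on the pad and stays where left. Pressing its rear end does nothing.
- cover_1_pad (a point): Leftmost cover (duct y +168 mm), aluminium, 90 x 90 x 4 mm: middle of its ribbed press pad on the top face, 20 mm behind the front edge (the edge towards the robot), 110 mm above the counter while level. The cover's cross pivot (along the duct's y) is 50 mm behind this point, at duct x +20, z 106 mm; 20 mm of cover lie behind it.
- cover_2 (a joint): Second cover from the left (duct y +56 mm): its tilt, rad. 0 = level, as all start; grows as the front end is pressed down into the duct (the short rear end rises), stop at 1.15. Latched (three covers): gives under 0.06 on its rubber seal. Unlatched (one, varies, looks the same): tips at about 2 N on the pad and stays where left. Pressing its rear end does nothing.
- cover_2_pad (a point): Second cover from the left (duct y +56 mm), aluminium, 90 x 90 x 4 mm: middle of its ribbed press pad on the top face, 20 mm behind the front edge (the edge towards the robot), 110 mm above the counter while level. The cover's cross pivot (along the duct's y) is 50 mm behind this point, at duct x +20, z 106 mm; 20 mm of cover lie behind it.
- cover_3 (a joint): Third cover from the left (duct y -56 mm): its tilt, rad. 0 = level, as all start; grows as the front end is pressed down into the duct (the short rear end rises), stop at 1.15. Latched (three covers): gives under 0.06 on its rubber seal. Unlatched (one, varies, looks the same): tips at about 2 N on the pad and stays where left. Pressing its rear end does nothing.
- cover_3_pad (a point): Third cover from the left (duct y -56 mm), aluminium, 90 x 90 x 4 mm: middle of its ribbed press pad on the top face, 20 mm behind the front edge (the edge towards the robot), 110 mm above the counter while level. The cover's cross pivot (along the duct's y) is 50 mm behind this point, at duct x +20, z 106 mm; 20 mm of cover lie behind it.
- cover_4 (a joint): Rightmost cover (duct y -168 mm): its tilt, rad. 0 = level, as all start; grows as the front end is pressed down into the duct (the short rear end rises), stop at 1.15. Latched (three covers): gives under 0.06 on its rubber seal. Unlatched (one, varies, looks the same): tips at about 2 N on the pad and stays where left. Pressing its rear end does nothing.
- cover_4_pad (a point): Rightmost cover (duct y -168 mm), aluminium, 90 x 90 x 4 mm: middle of its ribbed press pad on the top face, 20 mm behind the front edge (the edge towards the robot), 110 mm above the counter while level. The cover's cross pivot (along the duct's y) is 50 mm behind this point, at duct x +20, z 106 mm; 20 mm of cover lie behind it.
- bottle: Bystander, loose: amber bottle, 48 mm diameter, 85 mm tall, on the counter in front of the duct's left half. Origin: centre of its base.
- dish: Bystander, loose: covered culture dish, 90 mm diameter, 20 mm tall, on the counter in front of the duct's right half. Origin: centre of its base.
- slide_box: Bystander, loose: slide box, 87 x 102 x 33 mm, on the counter behind the duct's right half. Origin: centre of its base.
- eyepiece: Bystander, loose: black microscope eyepiece, 40 mm diameter, 60 mm tall, standing on the counter behind the duct's left half. Origin: centre of its base.

How it is judged:
On the way, in this order (a step that is already met when the one before it is completed fails the run):
1. the unlatched cover rocks: it has tipped by more than 0.1 rad (value of joint any of cover_1, cover_2, cover_3, cover_4 above 0.1 rad), for 0.05 s.
2. it is pushed open beyond 0.85 rad (value of joint any of cover_1, cover_2, cover_3, cover_4 above 0.85 rad), for 0.1 s.
At the end, for the whole second after the job is handed in: The unlatched cover stands open at rest, tipped by more than 0.85 rad (its stop is at 1.15), and the bottle, dish, slide box and eyepiece stand upright within 20 mm of where they were (((value of joint cover_1 above 0.85 rad and velocity of joint cover_1 between -0.05 and 0.05 rad/s) or (value of joint cover_2 above 0.85 rad and velocity of joint cover_2 between -0.05 and 0.05 rad/s) or (value of joint cover_3 above 0.85 rad and velocity of joint cover_3 between -0.05 and 0.05 rad/s) or (value of joint cover_4 above 0.85 rad and velocity of joint cover_4 between -0.05 and 0.05 rad/s)) and distance of each of bottle, dish, slide_box, eyepiece from where it was at the start of the episode below 0.02 m and angle between each of bottle, dish, slide_box, eyepiece's own z axis and vertical below 0.2 rad); the robot touches nothing.
It fails at once if the raised rear end of a cover is gripped between the fingers ((contact force between the fingers and cover_1 above 1 N and x of the grasp point in the frame of cover_1_pad between 0.052 and 0.075 m and z of the grasp point in the frame of cover_1_pad between -0.01 and 0.006 m) or (contact force between the fingers and cover_2 above 1 N and x of the grasp point in the frame of cover_2_pad between 0.052 and 0.075 m and z of the grasp point in the frame of cover_2_pad between -0.01 and 0.006 m) or (contact force between the fingers and cover_3 above 1 N and x of the grasp point in the frame of cover_3_pad between 0.052 and 0.075 m and z of the grasp point in the frame of cover_3_pad between -0.01 and 0.006 m) or (contact force between the fingers and cover_4 above 1 N and x of the grasp point in the frame of cover_4_pad between 0.052 and 0.075 m and z of the grasp point in the frame of cover_4_pad between -0.01 and 0.006 m)).
It fails at once if a cover is pressed or struck with more than 40 N (contact force between any of the fingers, the arm and cover_1 above 40 N or contact force between any of the fingers, the arm and cover_2 above 40 N or contact force between any of the fingers, the arm and cover_3 above 40 N or contact force between any of the fingers, the arm and cover_4 above 40 N).
It fails at once if the bottle, dish, slide box or eyepiece is shifted by more than 20 mm or lifted (distance of any of bottle, dish, slide_box, eyepiece from where it was at the start of the episode above 0.02 m).
It fails at once if the bottle, dish, slide box or eyepiece is tipped (angle between any of bottle, dish, slide_box, eyepiece's own z axis and vertical above 0.35 rad).
It also fails if it takes over 48 s, if anything falls off the work surface, if the arm or the gripper's body presses on something with over 40 N, if the wrist force passes 120 N, or if a joint passes its speed limit or range.

## Working session

There is one attempt and no reset: what is moved stays moved. The work goes in short steps, Python scripts to look and compute and a tool call to move; the robot and the scene stay as the last step left them, time stands still between calls to the robot, and variables do not carry over. Pictures are saved under pics/ and viewed, and the job is handed in when it is done.

Besides the shell and the picture viewer there is one more tool, called after "Emit:" as name(argument=value, ...), one argument or row to a line, values as JSON. play_rows: Moves the arm, as the interface text tells. Its arguments: {"type":"object","properties":{"targets":{"type":"array"},"squeeze":{"type":"number"}},"required":["targets"]}

```bash
ls; mkdir -p pics
python3 - <<'E'
from plant import r
import cv2, numpy as np
s=r.get_state(); print({k:np.round(v,4).tolist() if not isinstance(v,dict) else v for k,v in s.items()})
for n in ["side","top"]:
    d=r.snapshot(n); cv2.imwrite(f"pics/{n}0.png",d["frame"][:,:,::-1]); np.savez(f"{n}0.npz",**d)
    print(n,d["mtx"],d["dist_coeffs"],d["position"],d["orientation"])
E
```

```text
pics
{'clock': 0.0, 'q': [-1.2692, 0.69, -0.1945, 1.5664, 0.1573, 0.9025, -0.2151], 'qd': [0.0009, -0.0004, -0.0001, -0.0009, -0.0003, -0.0004, -0.0015], 'joint_torque': [-0.0006, -52.7554, -1.2673, -15.3432, -0.0527, 0.0063, 0.0002], 'tool_pos': [0.1653, 0.6021, 0.2379], 'eef_rot': [0.1334, 0.9911, -0.0009, -0.0], 'contact_force': [-0.1551, -0.4601, 0.4392], 'moment': [-0.0063, 0.0122, -0.0292], 'opening': 1.001}
side [[382.75216051   0.         320.56251798]
 [  0.         382.75216051 196.08790985]
 [  0.           0.           1.        ]] [-0.0455932  0.         0.         0.         0.       ] [ 0.37307871 -0.5571517   0.62150366] [ 0.42119873 -0.06943583 -0.14185651  0.89311087]
top [[396.27869569   0.         316.11342791]
 [  0.         396.27869569 203.61644939]
 [  0.           0.           1.        ]] [-0.10236861  0.          0.          0.          0.        ] [0.5288923  0.03218577 0.84508647] [ 0.01544231 -0.03085364 -0.70592362  0.70744712]
```

View pics/side0.png

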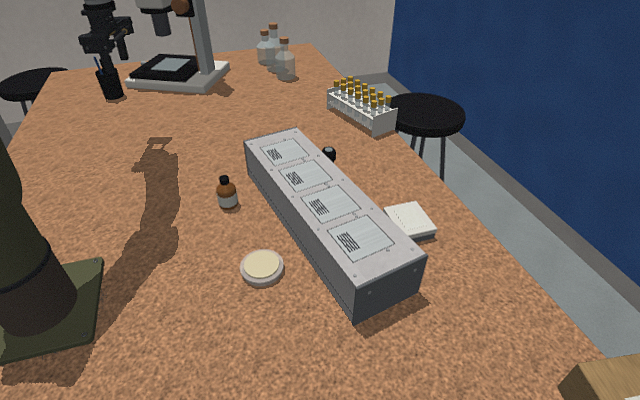

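View pics/top0.png

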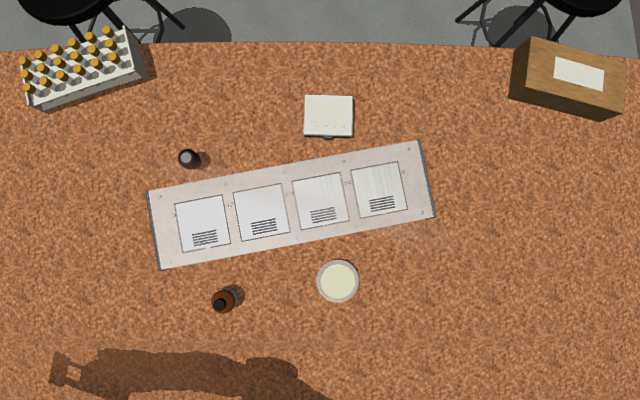

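The top view shows the duct tilted, with its top corners near (148,190), (418,140), (434,216) and (160,269). The rib pads are near (204,237), (263,226), (322,215) and (382,203). The bottle is at (224,300) and the dish at (338,281), both in front. I'll turn these into positions with the depth map.

```bash
cat > h.py <<'E'
import numpy as np, cv2
from scipy.spatial.transform import Rotation as R
def cloud(d,T=None):
    z=d["z_map"]; h,w=z.shape
    u,v=np.meshgrid(np.arange(w),np.arange(h))
    p=cv2.undistortPoints(np.stack([u,v],-1).reshape(-1,1,2).astype(np.float64),d["mtx"],d["dist_coeffs"]).reshape(h,w,2)
    P=np.stack([p[...,0]*z,-p[...,1]*z,-z],-1)
    if T is None:
        W=P@R.from_quat(d["orientation"]).as_matrix().T+d["position"]
    else: W=P@T[:3,:3].T+T[:3,3]
    W[z<=0]=np.nan
    return W
E
python3 - <<'E'
from h import *
for n in ["top","side"]:
    d=dict(np.load(n+"0.npz")); W=cloud(d); X,Y,Z=W[...,0],W[...,1],W[...,2]
    m=(abs(Z-.11)<.012)&(X>.3)&(X<.85)&(abs(Y)<.5)
    m=m.astype(np.uint8)
    nl,lab,st,c=cv2.connectedComponentsWithStats(m)
    i=1+np.argmax(st[1:,4]); k=lab==i
    pts=W[k][:,:2].astype(np.float32); print(n,k.sum(),"z",np.median(W[k][:,2]), cv2.minAreaRect(pts))
    t=(Z<.03)&(Z>-.03)&(X<.5)&(abs(Y)<.3);print("table z",np.nanmedian(Z[t]))
    if n=="top":
        for u,v in [(204,237),(263,226),(322,215),(382,203),(224,300),(220,304),(338,281),(189,158),(328,116)]: print((u,v),np.round(W[v,u],3))
E
```

```text
top 22036 z 0.10926482506968677 ((0.5774169564247131, 0.06441125273704529), (0.1538790762424469, 0.5333102941513062), 11.056490898132324)
table z -0.0008371070377408696
(204, 237) [0.514 0.224 0.11 ]
(263, 226) [0.535 0.114 0.112]
(322, 215) [0.556 0.005 0.109]
(382, 203) [ 0.579 -0.107  0.109]
(224, 300) [0.393 0.193 0.076]
(220, 304) [0.386 0.199 0.084]
(338, 281) [ 0.423 -0.031  0.021]
(189, 158) [0.672 0.271 0.06 ]
(328, 116) [ 0.767 -0.01   0.032]
side 12094 z 0.1081034448909356 ((0.5744274258613586, 0.0641660988330841), (0.15480564534664154, 0.535539448261261), 11.11441421508789)
table z -0.0010209513906777046
```

Emit:
play_rows(
  targets=[
    {"jaw": 1, "dx": 0, "dy": 0, "dz": 0, "yaw": -0.12},
    {"jaw": 1, "dx": 0, "dy": 0, "dz": 0, "yaw": -0.12},
    {"jaw": 1, "dx": 0, "dy": 0, "dz": 0, "yaw": -0.12},
    {"jaw": 1, "dx": 0, "dy": 0, "dz": 0, "yaw": -0.1},
    {"jaw": 1, "dx": 0, "dy": 0, "dz": 0, "yaw": 0},
  ],
  squeeze=10,
)

```text
clock: 0.6
tool_pos: [0.165, 0.6002, 0.2355]
eef_rot: [-0.105, 0.994, -0.004, -0.001]
contact_force: [-1.2, 0.7, -0.7]
opening: 0.573
```

```bash
cat > go.py <<'E'
import sys
from h import *
from plant import r
a=np.radians(11.07); O=np.array([.5765,.0645]); 
def d2w(x,y): return O+np.array([np.cos(a)*x-np.sin(a)*y,np.sin(a)*x+np.cos(a)*y])
def st(x,y,z):
    s=r.get_state(); M=R.from_quat(s["eef_rot"]).as_matrix()
    t=np.array([*d2w(x,y),z]); p=np.array(s["tool_pos"])
    e=M.T@(t-p); dy=np.array([-np.sin(a),np.cos(a),0]); l=M.T@dy
    c,ss=np.cos(a),np.sin(a); q=p[:2]-O
    print("t",round(s["clock"],2),"tcp",np.round(p,4),"duct",np.round([c*q[0]+ss*q[1],-ss*q[0]+c*q[1]],4),"tool shift",np.round(e,4),"yaw",round(np.arctan2(-l[0],l[1]),4),"F",np.round(s["contact_force"],2),"op",round(s["opening"],3), "tilt",np.round(M[:,2],3),"q",np.round(s["q"],2))
st(*map(float,sys.argv[1:]))
E
python3 go.py -.03 .168 .16
```

```text
t 0.6 tcp [0.165  0.6002 0.2355] duct [-0.301   0.6048] tool shift [-0.2637 -0.4408  0.0779] yaw 0.017 F [-1.2   0.71 -0.71] op 0.573 tilt [-0.001 -0.007 -1.   ] q [-1.19  0.7  -0.33  1.56  0.27  0.93  0.17]
```

Emit:
play_rows(
  targets=[
    {"jaw": 1, "dx": -0.024, "dy": -0.04, "dz": 0, "yaw": 0.01},
    {"jaw": 1, "dx": -0.024, "dy": -0.04, "dz": 0, "yaw": 0},
    {"jaw": 1, "dx": -0.024, "dy": -0.04, "dz": 0, "yaw": 0},
    {"jaw": 1, "dx": -0.024, "dy": -0.04, "dz": 0, "yaw": 0},
    {"jaw": 1, "dx": -0.024, "dy": -0.04, "dz": 0, "yaw": 0},
  ],
)

```text
clock: 1.1
tool_pos: [0.319, 0.4291, 0.234]
eef_rot: [-0.1, 0.995, -0.001, -0.004]
contact_force: [1.2, 0.1, -0.0]
opening: 0.119
```

```bash
python3 go.py -.03 .168 .16
```

```text
t 1.1 tcp [0.319  0.4291 0.234 ] duct [-0.1827  0.4072] tool shift [-0.1513 -0.2404  0.073 ] yaw 0.008 F [ 1.19  0.06 -0.01] op 0.119 tilt [-0.007 -0.002 -1.   ] q [-0.79  0.59 -0.36  1.83  0.28  0.77  0.47]
```

Emit:
play_rows(
  targets=[
    {"jaw": 1, "dx": -0.025, "dy": -0.04, "dz": 0, "yaw": 0.0},
    {"jaw": 1, "dx": -0.025, "dy": -0.04, "dz": 0, "yaw": 0},
    {"jaw": 1, "dx": -0.025, "dy": -0.04, "dz": 0.01, "yaw": 0},
    {"jaw": 1, "dx": -0.025, "dy": -0.04, "dz": 0.01, "yaw": 0},
    {"jaw": 1, "dx": -0.025, "dy": -0.04, "dz": 0.01, "yaw": 0},
  ],
)

```text
clock: 1.6
tool_pos: [0.4864, 0.2501, 0.2036]
eef_rot: [-0.094, 0.996, -0.0, -0.002]
contact_force: [1.3, 0.8, 0.5]
opening: 0.007
```

```bash
python3 go.py -.03 .168 .13
```

```text
t 1.6 tcp [0.4864 0.2501 0.2036] duct [-0.0528  0.1994] tool shift [-0.0233 -0.0313  0.0735] yaw -0.0057 F [1.33 0.83 0.47] op 0.007 tilt [-0.004 -0.    -1.   ] q [-0.34  0.65 -0.37  1.83  0.33  0.72  0.87]
```

Emit:
play_rows(
  targets=[
    {"jaw": 1, "dx": -0.015, "dy": -0.02, "dz": 0.02, "yaw": 0.0},
    {"jaw": 1, "dx": -0.005, "dy": -0.007, "dz": 0.02, "yaw": 0},
    {"jaw": 1, "dx": 0, "dy": 0, "dz": 0.02, "yaw": 0},
    {"jaw": 1, "dx": 0, "dy": 0, "dz": 0.005, "yaw": 0},
    {"jaw": 1, "dx": 0, "dy": 0, "dz": 0, "yaw": 0},
  ],
)

```text
clock: 2.1
tool_pos: [0.5182, 0.2145, 0.1344]
eef_rot: [-0.078, 0.997, -0.004, -0.001]
contact_force: [-0.2, 0.3, -0.1]
opening: 0.004
```

```bash
python3 go.py -.03 .168 .115; sleep 0.1; python3 go.py -.03 .168 .115
```

```text
t 2.1 tcp [0.5182 0.2145 0.1344] duct [-0.0285  0.1584] tool shift [0.0018 0.0097 0.0194] yaw -0.0361 F [-0.18  0.34 -0.13] op 0.004 tilt [-0.002 -0.008 -1.   ] q [-0.3   0.77 -0.31  1.85  0.39  0.6   0.87]
t 2.1 tcp [0.5182 0.2145 0.1344] duct [-0.0285  0.1584] tool shift [0.0018 0.0097 0.0194] yaw -0.0361 F [-0.18  0.34 -0.13] op 0.004 tilt [-0.002 -0.008 -1.   ] q [-0.3   0.77 -0.31  1.85  0.39  0.6   0.87]
```

Emit:
play_rows(
  targets=[
    {"jaw": 1, "dx": 0, "dy": 0.008, "dz": 0.008, "yaw": -0.03},
    {"jaw": 1, "dx": 0, "dy": 0, "dz": 0.005, "yaw": 0},
    {"jaw": 1, "dx": 0, "dy": 0, "dz": 0.003, "yaw": 0},
    {"jaw": 1, "dx": 0, "dy": 0, "dz": 0, "yaw": 0},
    {"jaw": 1, "dx": 0, "dy": 0, "dz": 0, "yaw": 0},
  ],
)

```text
clock: 2.6
tool_pos: [0.5168, 0.2265, 0.1197]
eef_rot: [-0.096, 0.995, -0.002, 0.0]
contact_force: [0.3, -0.4, -0.5]
opening: 0.005
```

```bash
python3 go.py -.03 .168 .11
```

```text
t 2.6 tcp [0.5168 0.2265 0.1197] duct [-0.0275  0.1704] tool shift [ 0.0025 -0.0024  0.0097] yaw -0.0011 F [ 0.32 -0.35 -0.53] op 0.005 tilt [ 0.001 -0.005 -1.   ] q [-0.32  0.79 -0.3   1.85  0.41  0.57  0.87]
```

Emit:
play_rows(
  targets=[
    {"jaw": 1, "dx": 0.002, "dy": -0.002, "dz": 0.003, "yaw": 0},
    {"jaw": 1, "dx": 0, "dy": 0, "dz": 0.003, "yaw": 0},
    {"jaw": 1, "dx": 0, "dy": 0, "dz": 0.003, "yaw": 0},
    {"jaw": 1, "dx": 0, "dy": 0, "dz": 0.002, "yaw": 0},
    {"jaw": 1, "dx": 0, "dy": 0, "dz": 0.002, "yaw": 0},
  ],
)

```text
clock: 3.1
tool_pos: [0.5156, 0.2238, 0.109]
eef_rot: [-0.095, 0.995, -0.002, 0.001]
contact_force: [-5.6, -2.6, 25.4]
opening: 0.002
```

```bash
python3 go.py -.03 .168 .11
```

```text
t 3.1 tcp [0.5156 0.2238 0.109 ] duct [-0.0292  0.1681] tool shift [ 0.0008 -0.0001 -0.001 ] yaw -0.002 F [-5.56 -2.58 25.44] op 0.002 tilt [ 0.003 -0.005 -1.   ] q [-0.33  0.8  -0.29  1.86  0.43  0.53  0.86]
```

Cover 1 pushed back with 25 N at level, so it is latched. I'll lift off and move to cover 2.

Emit:
play_rows(
  targets=[
    {"jaw": 1, "dx": 0, "dy": 0, "dz": -0.012, "yaw": 0},
    {"jaw": 1, "dx": 0, "dy": -0.03, "dz": -0.008, "yaw": 0},
    {"jaw": 1, "dx": 0, "dy": -0.035, "dz": 0, "yaw": 0},
    {"jaw": 1, "dx": 0, "dy": -0.03, "dz": 0, "yaw": 0},
    {"jaw": 1, "dx": 0, "dy": -0.005, "dz": 0, "yaw": 0},
  ],
)

```text
clock: 3.6
tool_pos: [0.5359, 0.1258, 0.1315]
eef_rot: [-0.098, 0.995, -0.001, 0.003]
contact_force: [0.2, -0.1, 0.6]
opening: 0.008
```

```bash
python3 go.py -.03 .056 .115
```

```text
t 3.6 tcp [0.5359 0.1258 0.1315] duct [-0.028   0.0679] tool shift [ 0.0021 -0.0119  0.0165] yaw 0.0027 F [ 0.25 -0.12  0.56] op 0.008 tilt [ 0.006 -0.002 -1.   ] q [-0.12  0.76 -0.33  1.89  0.44  0.56  1.02]
```

Emit:
play_rows(
  targets=[
    {"jaw": 1, "dx": 0.002, "dy": -0.012, "dz": 0.005, "yaw": 0},
    {"jaw": 1, "dx": 0, "dy": 0, "dz": 0.005, "yaw": 0},
    {"jaw": 1, "dx": 0, "dy": 0, "dz": 0.004, "yaw": 0},
    {"jaw": 1, "dx": 0, "dy": 0, "dz": 0.002, "yaw": 0},
    {"jaw": 1, "dx": 0, "dy": 0, "dz": 0, "yaw": 0},
  ],
)

```text
clock: 4.1
tool_pos: [0.5357, 0.1166, 0.1138]
eef_rot: [-0.099, 0.995, 0.0, 0.003]
contact_force: [0.1, -0.2, 0.4]
opening: 0.002
```

```bash
python3 go.py -.03 .056 .109
```

```text
t 4.1 tcp [0.5357 0.1166 0.1138] duct [-0.03   0.059] tool shift [ 0.     -0.003   0.0048] yaw 0.0059 F [ 0.1  -0.24  0.36] op 0.002 tilt [ 0.006  0.001 -1.   ] q [-0.11  0.79 -0.31  1.91  0.46  0.51  1.03]
```

Emit:
play_rows(
  targets=[
    {"jaw": 1, "dx": 0, "dy": -0.002, "dz": 0.0015, "yaw": 0},
    {"jaw": 1, "dx": 0, "dy": 0, "dz": 0.0015, "yaw": 0},
    {"jaw": 1, "dx": 0, "dy": 0, "dz": 0.0015, "yaw": 0},
    {"jaw": 1, "dx": 0, "dy": 0, "dz": 0.0015, "yaw": 0},
    {"jaw": 1, "dx": 0, "dy": 0, "dz": 0.0015, "yaw": 0},
  ],
)

```text
clock: 4.6
tool_pos: [0.5358, 0.1165, 0.1063]
eef_rot: [-0.101, 0.995, 0.001, 0.003]
contact_force: [-1.4, -0.7, 1.9]
opening: 0.008
```

```bash
python3 go.py -.03 .056 .109
```

```text
t 4.6 tcp [0.5358 0.1165 0.1063] duct [-0.0299  0.0589] tool shift [ 0.0001 -0.0029 -0.0027] yaw 0.0088 F [-1.4  -0.73  1.85] op 0.008 tilt [ 0.006  0.002 -1.   ] q [-0.12  0.8  -0.31  1.91  0.47  0.5   1.02]
```

Cover 2 gave way at 1.9 N, about 4 mm below level, so it's the loose one. I'll keep pushing down and ease slightly towards the pivot.

Emit:
play_rows(
  targets=[
    {"jaw": 1, "dx": 0, "dy": -0.001, "dz": 0.004, "yaw": 0},
    {"jaw": 1, "dx": 0, "dy": -0.001, "dz": 0.004, "yaw": 0},
    {"jaw": 1, "dx": -0.001, "dy": 0, "dz": 0.004, "yaw": 0},
    {"jaw": 1, "dx": -0.001, "dy": 0, "dz": 0.004, "yaw": 0},
    {"jaw": 1, "dx": -0.001, "dy": 0, "dz": 0.004, "yaw": 0},
  ],
)

```text
clock: 5.1
tool_pos: [0.5407, 0.117, 0.0856]
eef_rot: [-0.101, 0.995, 0.002, 0.005]
contact_force: [-0.1, 0.2, 2.6]
opening: 0.004
```

```bash
python3 go.py -.022 .056 .058
```

```text
t 5.1 tcp [0.5407 0.117  0.0856] duct [-0.0251  0.0584] tool shift [-0.0028 -0.0025  0.0276] yaw 0.01 F [-0.12  0.18  2.58] op 0.004 tilt [ 0.009  0.005 -1.   ] q [-0.13  0.83 -0.29  1.91  0.49  0.46  1.01]
```

Emit:
play_rows(
  targets=[
    {"jaw": 1, "dx": 0, "dy": -0.002, "dz": 0.004, "yaw": 0},
    {"jaw": 1, "dx": 0, "dy": 0, "dz": 0.004, "yaw": 0},
    {"jaw": 1, "dx": 0, "dy": 0, "dz": 0.004, "yaw": 0},
    {"jaw": 1, "dx": 0, "dy": 0, "dz": 0.004, "yaw": 0},
    {"jaw": 1, "dx": 0, "dy": 0, "dz": 0.003, "yaw": 0},
  ],
)

```text
clock: 5.6
tool_pos: [0.5407, 0.1139, 0.0641]
eef_rot: [-0.101, 0.995, 0.001, 0.004]
contact_force: [-0.4, -0.4, 1.7]
opening: 0.007
```

```bash
python3 go.py -.022 .056 .058
```

```text
t 5.6 tcp [0.5407 0.1139 0.0641] duct [-0.0256  0.0553] tool shift [-0.0036  0.0007  0.0061] yaw 0.0091 F [-0.37 -0.36  1.74] op 0.007 tilt [ 0.007  0.003 -1.   ] q [-0.14  0.87 -0.26  1.91  0.51  0.41  1.  ]
```

Emit:
play_rows(
  targets=[
    {"jaw": 1, "dx": -0.001, "dy": 0, "dz": 0.003, "yaw": 0},
    {"jaw": 1, "dx": -0.001, "dy": 0, "dz": 0.002, "yaw": 0},
    {"jaw": 1, "dx": 0, "dy": 0, "dz": 0.001, "yaw": 0},
    {"jaw": 1, "dx": 0, "dy": 0, "dz": 0, "yaw": 0},
    {"jaw": 1, "dx": 0, "dy": 0, "dz": 0, "yaw": 0},
  ],
)

```text
clock: 6.1
tool_pos: [0.5421, 0.1138, 0.0568]
eef_rot: [-0.101, 0.995, 0.001, 0.003]
contact_force: [-0.9, -0.3, 0.8]
opening: 0.002
```

```bash
python3 go.py -.022 .056 .056
python3 - <<'E'
from plant import r
import cv2
cv2.imwrite("pics/side1.png",r.snapshot("side")["frame"][100:300,200:460,::-1].repeat(3,0).repeat(3,1))
E
```

```text
t 6.1 tcp [0.5421 0.1138 0.0568] duct [-0.0243  0.055 ] tool shift [-0.0023  0.001   0.0008] yaw 0.0092 F [-0.92 -0.27  0.82] op 0.002 tilt [ 0.005  0.002 -1.   ] q [-0.14  0.88 -0.25  1.91  0.51  0.4   1.  ]
```

View pics/side1.png

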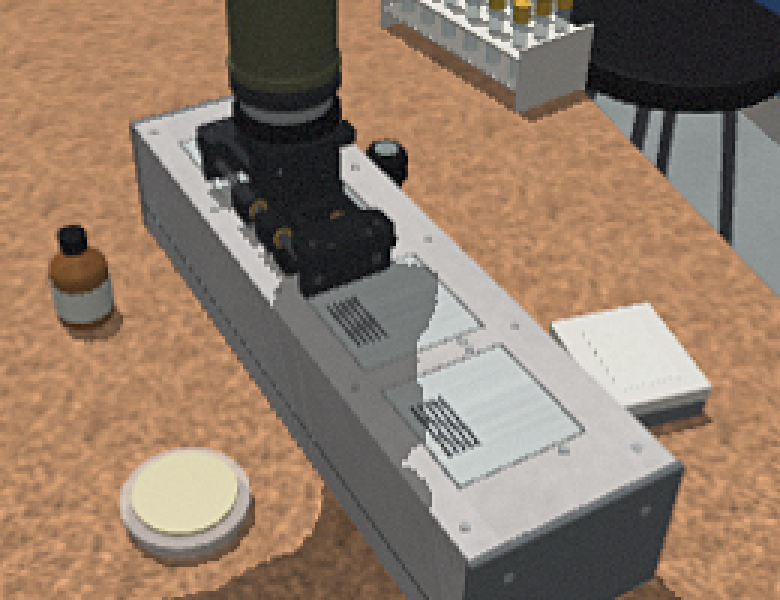

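By geometry the tilt is now about 1.0 rad. The bottle, dish, box and eyepiece look untouched. I'll back off slightly forward, then straight up.

Emit:
play_rows(
  targets=[
    {"jaw": 1, "dx": 0.003, "dy": 0, "dz": -0.003, "yaw": 0},
    {"jaw": 1, "dx": 0.002, "dy": 0, "dz": -0.01, "yaw": 0},
    {"jaw": 1, "dx": 0, "dy": 0, "dz": -0.02, "yaw": 0},
    {"jaw": 1, "dx": 0, "dy": 0, "dz": -0.03, "yaw": 0},
    {"jaw": 1, "dx": 0, "dy": 0, "dz": -0.03, "yaw": 0},
  ],
)

```text
clock: 6.65
tool_pos: [0.5337, 0.1118, 0.1512]
eef_rot: [-0.102, 0.995, 0.0, -0.001]
contact_force: [0.3, -0.7, 0.4]
opening: 0.002
```

Emit:
play_rows(
  targets=[
    {"jaw": 1, "dx": 0.02, "dy": 0.03, "dz": -0.02, "yaw": 0},
    {"jaw": 1, "dx": 0.02, "dy": 0.04, "dz": 0, "yaw": 0},
    {"jaw": 1, "dx": 0.02, "dy": 0.04, "dz": 0, "yaw": 0},
    {"jaw": 1, "dx": 0.02, "dy": 0.04, "dz": 0, "yaw": 0},
    {"jaw": 1, "dx": 0.02, "dy": 0.04, "dz": 0, "yaw": 0},
  ],
)

```text
clock: 7.15
tool_pos: [0.4031, 0.2773, 0.1796]
eef_rot: [-0.092, 0.996, 0.001, 0.008]
contact_force: [0.1, 0.1, -0.5]
opening: 0.005
```

Emit:
play_rows(
  targets=[
    {"jaw": 1, "dx": 0.02, "dy": 0.04, "dz": 0, "yaw": 0},
    {"jaw": 1, "dx": 0.02, "dy": 0.04, "dz": 0, "yaw": 0},
    {"jaw": 1, "dx": 0.01, "dy": 0.02, "dz": 0, "yaw": 0},
    {"jaw": 1, "dx": 0, "dy": 0, "dz": 0, "yaw": 0},
    {"jaw": 1, "dx": 0, "dy": 0, "dz": 0, "yaw": 0},
  ],
)

```text
clock: 7.65
tool_pos: [0.3272, 0.3761, 0.1833]
eef_rot: [-0.098, 0.995, 0.005, 0.01]
contact_force: [0.5, -0.4, -0.7]
opening: 0.006
```

```bash
python3 go.py -.022 .056 .056
python3 - <<'E'
from plant import r
from h import *
for n in ["side","top"]:
    d=r.snapshot(n); np.savez(f"{n}2.npz",**d)
    f=d["frame"][:,:,::-1]; c=f[100:300,200:460] if n=="side" else f[80:330,120:460]
    cv2.imwrite(f"pics/{n}2.png",cv2.resize(c,None,fx=2.3,fy=2.3,interpolation=cv2.INTER_CUBIC))
d=dict(np.load("top2.npz")); W=cloud(d); a=np.radians(11.07)
q=W[...,:2]-np.array([.5765,.0645]); x=np.cos(a)*q[...,0]+np.sin(a)*q[...,1]; y=-np.sin(a)*q[...,0]+np.cos(a)*q[...,1]
for xx in np.arange(-.05,.05,.006):
    m=(abs(x-xx)<.003)&(abs(y-.056)<.03); print(round(xx,3),m.sum(),np.round(np.nanmedian(W[...,2][m]),4) if m.any() else None)
o=cloud(dict(np.load("top0.npz"))); 
def cen(W,x0,x1,y0,y1):
    m=(W[...,0]>x0)&(W[...,0]<x1)&(W[...,1]>y0)&(W[...,1]<y1)&(W[...,2]>.012); return np.round(np.median(W[m],0),4)
for b in [(.35,.43,.15,.23),(.36,.48,-.09,.03),(.64,.71,.23,.31),(.70,.84,-.09,.06)]: print(cen(o,*b),cen(W,*b))
E
```

```text
t 7.65 tcp [0.3272 0.3761 0.1833] duct [-0.1848  0.3537] tool shift [-0.1591 -0.2993  0.1282] yaw 0.0038 F [ 0.47 -0.44 -0.67] op 0.006 tilt [ 0.018  0.012 -1.   ] q [-0.77  0.62 -0.29  2.02  0.34  0.54  0.46]
-0.05 86 0.0262
-0.044 87 0.027
-0.038 84 0.0269
-0.032 86 0.0275
-0.026 85 0.0276
-0.02 100 0.0287
-0.014 100 0.0563
-0.008 102 0.0668
-0.002 104 0.0754
0.004 111 0.0852
0.01 111 0.0955
0.016 120 0.1053
0.022 125 0.1156
0.028 109 0.1229
0.034 5 0.1217
0.04 12 0.1083
0.046 156 0.1086
[0.3901 0.195  0.0574] [0.3901 0.1949 0.0574]
[ 0.4227 -0.0295  0.0186] [ 0.4238 -0.0295  0.0186]
[0.67   0.2728 0.0579] [0.6698 0.2728 0.0581]
[ 0.7671 -0.0102  0.0318] [ 0.767  -0.0101  0.0318]
```

View pics/side2.png

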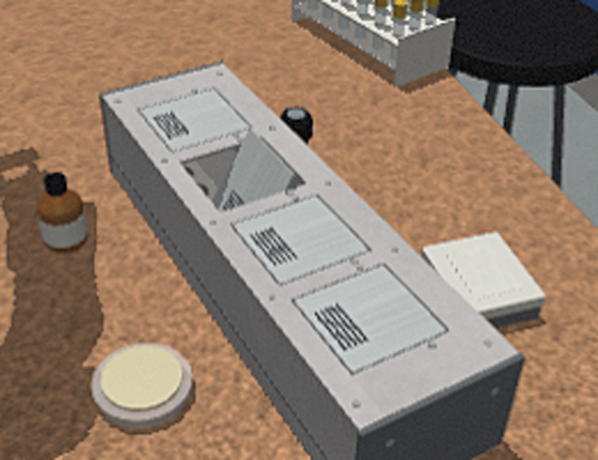

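View pics/top2.png

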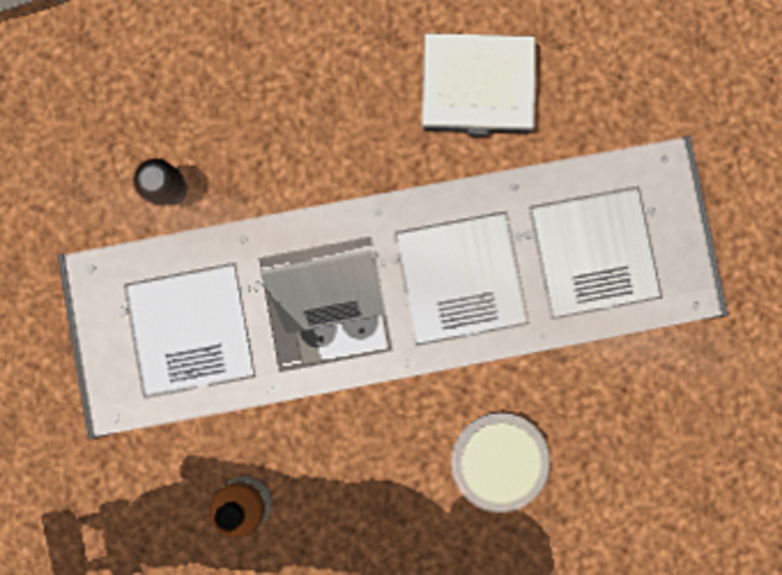

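Cover 2 now stands open, with its sockets visible near (340,328) in the crop. The slope in the depth map gives about 1.02 rad. The bystanders have moved by about 1 mm at most, and the arm is clear.

```bash
python3 -c "
from plant import r
print(r.get_state()['qd']); print(r.finish_job())"
```

```text
[ 0.01579325  0.00342796  0.01428872  0.00214596  0.00093331  0.00201364
 -0.00384266]
the job is handed in; nothing more can be done
None
```

Cover 2, the second from the left, was the unlatched one. It is now open at about 1.02 rad, and I handed the job in at about 7.8 s.

- **Finding it:** With the fingers shut, cover 1 pushed back with about 25 N at level, so it was latched. Cover 2 gave way at about 2 N. I did not press covers 3 and 4.
- **Opening it:** I pushed cover 2 down with readings under about 3 N, then backed away. The force is only reported at the end of each call, so I did not see the peaks in between.
- **Last checks:** After I withdrew the arm, the top camera's depth map gave the 1.02 rad tilt, against the required 0.85. The bottle, slide box and eyepiece had moved less than 1 mm. The dish read about 1 mm, from a simple depth comparison in which the arm's shadow may play a part. The arm was clear of everything and nearly still.
- **Not checked:** I took only one depth reading after withdrawing, so I did not measure whether the cover was fully at rest. No check failed or disagreed.

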